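# Pepper from the blocked spice drawer

### The job

The salt-and-pepper stand lacks its pepper jar (black cap, brown label), which is inside the little spice drawer unit. First stand the green-lidded jar and the tall wooden mill, which block the drawer, on the chopping board; then pull the drawer open and put the pepper jar upright into the empty well of the stand. Shut the drawer fully and stand the jar and the mill back where each stood, setting everything down without dropping or tipping it and leaving the salt jar and the grey-capped shaker in their places.

Things in the scene. Friction and masses are not known exactly. Their poses are not given: they have to be found in the camera images.
- jar: glass food jar with a green screw lid, 61 x 66 x 107 mm, 0.4 kg, lid 60 mm across from 96 mm up; stands on the worktop in front of the drawer. Origin: centre of its underside, z up.
- tall_mill: tall wooden mill of waisted shape, 58 mm across at the foot, 48 mm where body meets head (115 mm up; grip it there), 170 mm high with its small metal knob, 0.18 kg; its head, 123 to 159 mm up, is 50 mm across and does not turn. Stands in front of the drawer beside the jar; their sides vary. Origin: centre of its underside, z up.
- pepper_jar: spice jar with black cap and brown label, 44 mm diameter, 105 mm high, cap from 85 mm up, 0.11 kg; stands in one of the two compartments of the drawer, seen from above through the wire top (the unit's other jar is the grey-capped shaker). Origin: centre of its underside, z up.
- shaker: small glass shaker with a domed grey cap, 44 mm diameter, 90 mm high; stands in the other compartment of the drawer and stays in it. Origin: centre of its underside, z up.
- salt_jar: spice jar with black cap and pale label, 41 mm diameter, 105 mm high; stands in the +y well of the stand and stays there. Origin: centre of its underside, z up.
- board: chopping board, medium-brown wood, 280 (its x) x 160 (its y) x 18 mm, fixed; the side area. Origin: centre of its underside.
- cruet_stand: dark wooden block, 100 (its x) x 195 (its y) x 24 mm, fixed, with two round wells 61 mm wide and 14 mm deep (floor 10 mm above the underside), centred at its y = +47.5 mm (holds the salt jar) and y = -47.5 mm (empty, for the pepper jar). Origin: centre of its underside.
- spice_drawer (a joint): how far the drawer is open, m: 0 shut, end stop 0.125; slides with about 1 N of friction, stays where left. Drawer front 250 wide, 133 high, 12 mm thick, before the case; drawer floor 18 mm above the worktop, other walls and the divider (between the compartments) up to 57 mm. Open by 100 mm or more, the jars in it are clear of the wire top.
- drawer_handle (a point): middle of the drawer's dark bar handle, moves with the drawer: level bar 10 mm thick, 100 mm long along the point's y, 110 mm above the worktop, 37 mm free between bar and drawer front. The point's axes are those of the unit (z up): the drawer opens along its -x. Compartment centres: 124 mm behind the handle, 55 mm to either side; the unit's back is 194 mm behind it when shut.
- spice_unit: the spice drawer unit: pale wooden case, fixed, 140 (its x) x 250 (its y) x 136 mm high, steel wires across its top; the drawer in its front opens along its -x. Compartment centres with the drawer shut: x = 0, y = +55 and -55 mm. Origin: centre of the case's underside; z up.
Things that resemble listed ones, but are neither listed nor needed, are in the scene too. Of the things shaped like the tall_mill, the wooden one is meant.

How it is judged:
By the outcome, as a careful person would: the job done as asked, in the order asked, and still so for the second after the job is handed in, with the robot touching nothing.
It also fails if it takes over 150 s, if anything falls off the work surface, if the arm or the gripper's body presses on something with over 40 N, if the wrist force passes 120 N, or if a joint passes its speed limit or range.

### The arm

A 6-joint arm with a two-finger parallel gripper is mounted at the origin on a cart in front of the work surface, level with it; the furniture and walls round the work are solid. World frame = base frame: x ahead of the robot, y to its left, z up, the work surface at z = 0. Lengths are in m, angles in rad, forces in N, time in s.
With the tool pointing down it reaches from about 0.3 to 0.775 m from the base axis. Payload 14.6 kg.
Tool frame: the origin (TCP) lies at the very end of the fingers, on their centre line; the grasp point (between the pads) lies 19 mm behind it; z points along the fingers, y is the line along which they close (so a half turn about z gives the same grasp; the last joint's range is limited). The gripper opens to 94 mm and grips with 3 to 60 N. Pads are 16 mm wide; open, the fingers measure 119 mm over their backs; the gripper's body (75 mm by 177 mm) begins 78 mm behind the grasp point.
Start: joints at [-1.207, 0.3, 1.521, -0, 1.321, -0.067], TCP at [0.23, -0.5, 0.205] pointing down, gripper open.
Joint ranges: [-3.03, 3.03], [-0.79, 2.21], [0.23, 2.52], [-1.04, 4.18], [0, 3.07], [-2.55, 2.55]. Speed limits (rad/s): [2.22, 2.22, 2.57, 3.14, 3.14, 3.14].

### API

Orientations are given as [roll, pitch, yaw] about the fixed x, y, z axes, in that order (R = Rz(yaw) Ry(pitch) Rx(roll)).
In Python, from station import ctrl, cams gives the robot as it stands. The module is installed in compiled form; this text tells all that it offers.
- The arm moves only by the tool arm_command, never from a script. Its argument "plan" is a list that holds one entry, the list of rows, each a list of 7 numbers: the shift along the tool's x, y, z in a scale on which 1.0 is 800 mm, then the turn, a rotation vector about the tool's x, y, z in parts of the range, where 1.0 means 4 rad, then the closure, from -1 (fully open) to 1 (shut). A call has 1 to 12 rows; each row is the pose to reach, as a shift and turn from the pose commanded when the call began, along the tool's axes at that moment; what a row does not reach only later rows make up. A row lasts 1/10 s, in which the tool goes at most 50 mm and 8.59 degrees, less where a joint would pass 70% of its speed; a pose out of reach is approached as far as the arm can. A shift or turn number past 1, either way, is cut back to 1. A call with a gripper value outside its range is refused whole. The fingers move at their own pace and stop on an object; "squeeze" is the grip in N (left out, the last holds). Time passes only in rows, so rows that repeat a pose let the fingers close. It gives the time, the measured TCP pose, the force, the opening and the grip force at its end, in the units of the state.
- ctrl.get_obs(): the state, without advancing time (a new reading comes with each control period).
- cams.camera(name): name is "scene" or "top" or "wrist"; returns (picture, depth): 384x512x3 uint8, blue, green, red; 384x512 float32, m along the optical axis (not along the pixel's ray), 0 where there is no reading.
- cams.camera_info(name): a dict with "fx", "fy", "cx", "cy" (pixels), "dist_coeffs" ([k1, k2, p1, p2, k3] as OpenCV has them; the pictures are not rectified), "world_to_cam" (4x4, takes a point from world to camera coordinates). Camera axes: x right, y down, z forward; pixel columns grow to the right and rows downward; lengths in m; the calibration is good to about 2 mm. A picture is of the moment at which its call begins: read the wrist's pose just before it. camera_info takes no time and is no camera call; for the wrist camera it gives the pose at the moment of the call.
- ctrl.hand_in(): hands the job in; it is judged then, once.
The state is a dict: "time_s": time; "qpos": joint angles; "joint_vel": joint speeds; "tau": joint torques, N m; "ee_pos": TCP position; "eef_rot": TCP orientation; "force": force on the tool from outside, world axes, zero at the start; "moment": the same for the moment, N m; "grip_width": finger opening in m; "grip_force": force on a finger pad.
Only numpy, scipy, OpenCV 4.12 (cv2) and the standard library are available. Lean on these libraries where they do the work, as an engineer would, in place of code of your own. Each camera call takes 0.05 s, during which the arm holds its last target. There are 200 camera calls.

## Working session

There is one attempt and no reset: what is moved stays moved. The work goes in short steps, Python scripts to look and compute and a tool call to move; the robot and the scene stay as the last step left them, time stands still between calls to the robot, and variables do not carry over. Pictures are saved under pics/ and viewed, at most 14 in all, crops included, and the job is handed in when it is done.

Besides the shell and the picture viewer there is one more tool, called by a JSON object that holds its "method" and its "body", one argument or row to a line. arm_command: Moves the arm, as the interface text tells. Its arguments: {"type":"object","properties":{"plan":{"type":"array"},"squeeze":{"type":"number"}},"required":["plan"]}

```bash
mkdir -p pics; cat > h.py <<'E'
import numpy as np, cv2
from station import ctrl, cams
from scipy.spatial.transform import Rotation as R
def snap(n, f=None):
    i=cams.camera_info(n); im,d=cams.camera(n)
    np.savez(f'pics/{f or n}.npz',im=im,d=d,K=np.array([[i['fx'],0,i['cx']],[0,i['fy'],i['cy']],[0,0,1]]),dist=np.array(i['dist_coeffs']),T=np.array(i['world_to_cam']))
    cv2.imwrite(f'pics/{f or n}.png',im); return im,d
def load(f): return np.load(f'pics/{f}.npz')
def cloud(f):
    s=load(f); h,w=s['d'].shape
    uv=np.stack(np.meshgrid(np.arange(w),np.arange(h)),-1).reshape(-1,1,2).astype(float)
    n=cv2.undistortPoints(uv,s['K'],s['dist']).reshape(h,w,2)
    d=s['d'][...,None]; P=np.concatenate([n*d,d],-1); T=np.linalg.inv(s['T'])
    P=P@T[:3,:3].T+T[:3,3]; P[s['d']==0]=np.nan; return P
def proj(f,p):
    s=load(f);T=s['T']; return cv2.projectPoints(np.array(p,float).reshape(-1,1,3),cv2.Rodrigues(T[:3,:3])[0],T[:3,3],s['K'],s['dist'])[0].reshape(-1,2)
E
python3 - <<'E'
from h import *
for n in('scene','top','wrist'): snap(n)
a=[cv2.imread(f'pics/{n}.png') for n in('scene','top')]
cv2.imwrite('pics/a0.png',cv2.resize(a[0],(800,600)));cv2.imwrite('pics/a1.png',cv2.resize(a[1],(800,600)))
o=ctrl.get_obs();print({k:np.round(v,3) for k,v in o.items()})
E
```

```text
{'time_s': np.float64(0.15), 'qpos': array([-1.207,  0.3  ,  1.521, -0.   ,  1.321, -0.067]), 'joint_vel': array([ 0.001, -0.001, -0.002,  0.003, -0.001,  0.001]), 'tau': array([ 0.0000e+00, -5.3196e+01, -3.5282e+01,  7.1000e-02,  2.4000e-02,
       -0.0000e+00]), 'ee_pos': array([ 0.23 , -0.5  ,  0.205]), 'eef_rot': array([-3.141, -0.   ,  0.431]), 'force': array([0.127, 0.191, 0.094]), 'moment': array([ 0.006,  0.041, -0.058]), 'grip_force': np.float64(0.0), 'grip_width': np.float64(0.094)}
```

View pics/a0.png

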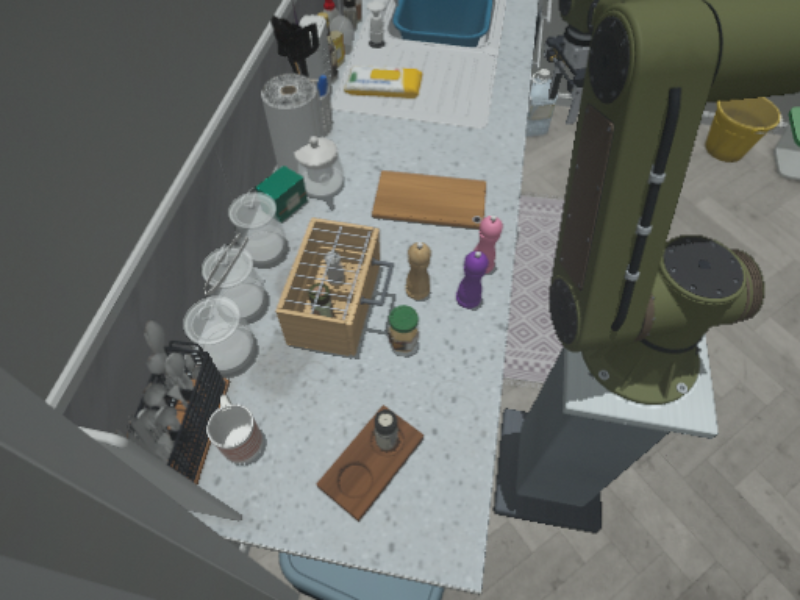

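View pics/a1.png

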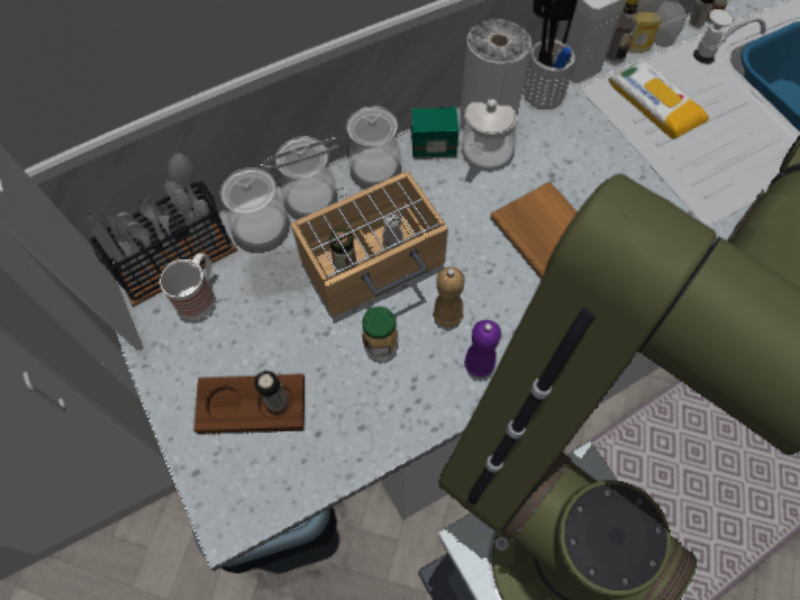

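Scene view (800x600): the candidates for the jar are the green lid at (403,318), since the green box at (282,193) is not a jar. For the mill they are wooden (418,270), purple (473,280) and pink (489,240), and I choose the wooden one. For the pepper jar they are the black cap in the drawer at (320,298) and the grey shaker cap at (335,268). The salt jar is at (386,430), the empty well at (353,480) and the board at (430,199).

```bash
python3 - <<'E'
from h import *
x0,x1,y0,y1=0.1,0.95,-0.75,0.65; r=560
H=int((x1-x0)*r);W=int((y1-y0)*r)
for n in('scene','top'):
    P=cloud(n).reshape(-1,3);im=load(n)['im'].reshape(-1,3)
    for q in [(403,318),(418,242),(320,298),(335,268),(386,416),(353,480),(430,199)] if n=='scene' else [(379,322),(450,272),(341,240),(392,222),(267,381),(222,402),(535,215)]:
        u,v=int(q[0]*.64),int(q[1]*.64); print(n,q,np.round(cloud(n)[v,u],3))
    o=np.zeros((H,W,3),np.uint8);zb=np.full((H,W),-9.)
    k=np.isfinite(P[:,2])&(P[:,2]>-.03)&(P[:,2]<.3)&(P[:,0]>x0)&(P[:,0]<x1)&(P[:,1]>y0)&(P[:,1]<y1)
    P=P[k];im=im[k];s=np.argsort(P[:,2]);P=P[s];im=im[s]
    i=((x1-P[:,0])*r).astype(int).clip(0,H-3);j=((y1-P[:,1])*r).astype(int).clip(0,W-3)
    for a in range(3):
        for b in range(3): o[i+a,j+b]=im
    for g in np.arange(-.7,.65,.1): cv2.putText(o,f'{g:.1f}',(int((y1-g)*r),10),0,.35,(0,255,255));cv2.line(o,(int((y1-g)*r),0),(int((y1-g)*r),H),(0,255,255),1)
    for g in np.arange(.2,.95,.1): cv2.putText(o,f'{g:.1f}',(0,int((x1-g)*r)),0,.35,(0,255,255));cv2.line(o,(0,int((x1-g)*r)),(W,int((x1-g)*r)),(0,255,255),1)
    cv2.imwrite(f'pics/o_{n}.png',o)
E
```

```text
scene (403, 318) [0.501 0.079 0.104]
scene (418, 242) [ 0.516 -0.207 -0.001]
scene (320, 298) [0.67  0.075 0.123]
scene (335, 268) [0.655 0.006 0.135]
scene (386, 416) [0.489 0.291 0.115]
scene (353, 480) [0.536 0.384 0.011]
scene (430, 199) [ 0.506 -0.336  0.016]
top (379, 322) [0.497 0.077 0.109]
top (450, 272) [ 0.492 -0.063  0.169]
top (341, 240) [0.672 0.06  0.125]
top (392, 222) [ 0.672 -0.045  0.105]
top (267, 381) [0.491 0.294 0.118]
top (222, 402) [0.538 0.383 0.013]
top (535, 215) [ 0.594 -0.34   0.019]
```

View pics/o_scene.png

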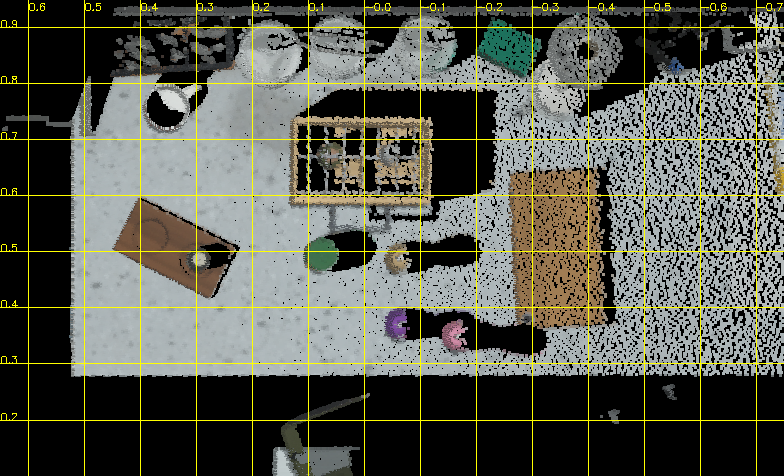

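The ortho map shows the unit nearly axis-aligned (x 0.60–0.74, y −0.115–0.13), with the jar at about (0.50,0.08) and the mill at about (0.49,−0.05). The stand is rotated by about 27° and the board runs along x. Next come the fits from both views and a close crop.

```bash
cat >> h.py <<'E'
from scipy.optimize import least_squares
def circ(p,r=None):
    c=p.mean(0)
    if r: return least_squares(lambda q:np.hypot(*(p-q).T)-r,c,loss='soft_l1',f_scale=.001).x
    return least_squares(lambda q:np.hypot(*(p-q[:2]).T)-q[2],[*c,.03],loss='soft_l1',f_scale=.001).x
def sel(P,c,rad,z0,z1):
    with np.errstate(invalid='ignore'): return P[(np.hypot(P[:,0]-c[0],P[:,1]-c[1])<rad)&(P[:,2]>z0)&(P[:,2]<z1)]
def rect(P,box,z0,z1):
    k=(P[:,0]>box[0])&(P[:,0]<box[1])&(P[:,1]>box[2])&(P[:,1]<box[3])&(P[:,2]>z0)&(P[:,2]<z1);q=P[k]
    return cv2.minAreaRect((q[:,:2]*1000).astype(np.float32)),np.median(q[:,2])
E
python3 - <<'E'
from h import *
for n in('scene','top'):
    P=cloud(n).reshape(-1,3);print(n)
    q=sel(P,(.5,.077),.05,.09,.13);print('jar top z',np.percentile(q[:,2],[50,90]).round(4),'ext',q.min(0).round(3),q.max(0).round(3),circ(q[q[:,2]>np.percentile(q[:,2],30)][:,:2]).round(4))
    q=sel(P,(.49,-.06),.05,.125,.158);print('mill',circ(q[:,:2],.025).round(4),len(q), 'ztop',sel(P,(.49,-.06),.05,.1,.2)[:,2].max().round(3)); 
    q=sel(P,(.49,-.06),.05,.01,.1);print('mill body mean',q.mean(0).round(3))
    for nm,c in(('pep',(.67,.065)),('shak',(.67,-.045))):
        q=sel(P,c,.035,.06,.13);print(nm,len(q),circ(q[q[:,2]>.1][:,:2]).round(4),np.percentile(q[:,2],[50,90]).round(3))
    q=sel(P,(.49,.293),.04,.09,.14);print('salt',circ(q[:,:2],.0205).round(4),q[:,2].max().round(3))
    print('stand',rect(P,(.38,.65,.2,.48),.017,.032)); print('board',rect(P,(.3,.7,-.5,-.22),.012,.025)); print('unit',rect(P,(.58,.76,-.16,.17),.126,.145)); print('handle',rect(P,(.52,.555,-.1,.1),.1,.125))
a=cv2.imread('pics/top.png')[85:245,180:330]; b=cv2.imread('pics/scene.png')[125:245,170:320]
cv2.imwrite('pics/c.png',np.hstack([cv2.resize(a,(400,427),interpolation=2),cv2.resize(cv2.copyMakeBorder(b,0,40,0,0,0),(400,427),interpolation=2)]))
E
```

```text
scene
jar top z [0.1045 0.1068] ext [0.467 0.049 0.094] [0.546 0.108 0.115] [0.4985 0.0784 0.0213]
mill [ 0.492  -0.0682] 167 ztop 0.17
mill body mean [ 0.488 -0.049  0.049]
pep 232 [0.6731 0.0634 0.018 ] [0.118 0.124]
shak 125 [ 0.6773 -0.0482  0.0119] [0.094 0.129]
salt [0.4891 0.2962] 0.119
stand (((507.80963134765625, 341.91534423828125), (197.08543395996094, 101.6715316772461), 63.39036178588867), np.float64(0.022331716829694814))
board (((507.826171875, -344.18389892578125), (274.6043395996094, 164.12442016601562), 3.0211949348449707), np.float64(0.01641940070752912))
unit (((664.6402587890625, 6.808319091796875), (253.34217834472656, 154.72633361816406), 89.64642333984375), np.float64(0.13273507556012687))
handle (((543.2858276367188, 27.07109832763672), (31.326446533203125, 142.68170166015625), 11.144491195678711), np.float64(0.11169794555364698))
top
jar top z [0.1072 0.1098] ext [0.469 0.046 0.096] [0.545 0.105 0.113] [0.4986 0.0767 0.0209]
mill [ 0.4957 -0.0676] 199 ztop 0.174
mill body mean [ 0.479 -0.058  0.05 ]
pep 285 [0.6741 0.0606 0.0182] [0.117 0.127]
shak 170 [ 0.6755 -0.0507  0.0095] [0.09  0.108]
salt [0.4926 0.2924] 0.123
stand (((511.1446228027344, 340.13958740234375), (196.21168518066406, 105.39329528808594), 64.1722183227539), np.float64(0.02452306603376586))
board (((560.2896728515625, -342.51947021484375), (178.273193359375, 161.95806884765625), 2.1825332641601562), np.float64(0.02002928525687242))
unit (((668.033447265625, 3.6423873901367188), (252.29159545898438, 161.18353271484375), 89.7200927734375), np.float64(0.13542988191523153))
handle (((544.2120361328125, 23.667938232421875), (30.62990379333496, 144.53143310546875), 12.302318572998047), np.float64(0.11386128219944158))
```

View pics/c.png

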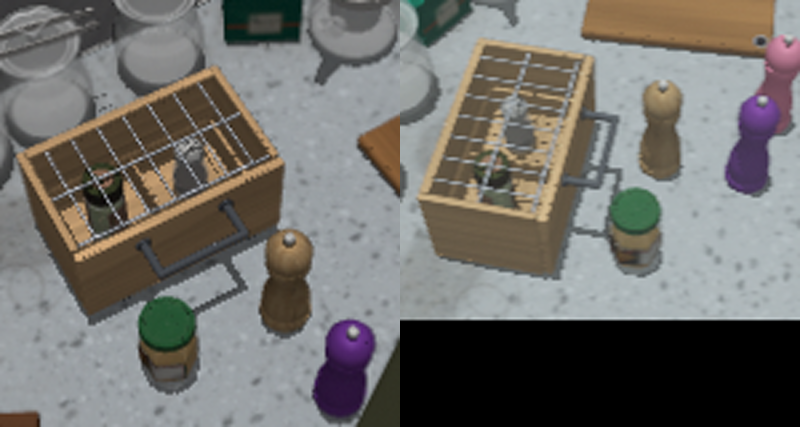

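Crop: black-capped jar on the +y side under the wires at (103,185) left; grey domed shaker at (188,150); the wooden mill at (288,250) beside the purple one; jar at (166,325). Moving over the jar and mill for a close look.

The manual's scale: shifts go in shares of 800 mm and turns go in shares of 4 rad. Converting my numbers, 445 mm / 800 = 0.5563, -346 mm / 800 = -0.4325, 0.431 rad / 4 = 0.1078.

{"method": "arm_command", "body": {
  "plan": [
    [[0.5563,-0.4325,-0.15,0,0,0.1078,-1],[0.5563,-0.4325,-0.15,0,0,0.1078,-1],[0.5563,-0.4325,-0.15,0,0,0.1078,-1],[0.5563,-0.4325,-0.15,0,0,0.1078,-1],[0.5563,-0.4325,-0.15,0,0,0.1078,-1],[0.5563,-0.4325,-0.15,0,0,0.1078,-1],[0.5563,-0.4325,-0.15,0,0,0.1078,-1],[0.5563,-0.4325,-0.15,0,0,0.1078,-1],[0.5563,-0.4325,-0.15,0,0,0.1078,-1],[0.5563,-0.4325,-0.15,0,0,0.1078,-1],[0.5563,-0.4325,-0.15,0,0,0.1078,-1],[0.5563,-0.4325,-0.15,0,0,0.1078,-1]]
  ]
}}

```text
time_s: 1.35
ee_pos: [0.4904, 0.0034, 0.326]
eef_rot: [-3.141, -0.0, 0.002]
force: [-0.3, -0.8, -0.2]
grip_width: 0.0941
grip_force: 0.0
```

```bash
cat >> h.py <<'E'
def st():
    o=ctrl.get_obs();print('t',round(float(o['time_s']),2),'pos',o['ee_pos'].round(4),'rpy',o['eef_rot'].round(3),'q',o['qpos'].round(2),'F',o['force'].round(1),'w',round(float(o['grip_width']),4),'gf',round(float(o['grip_force']),1));return o
def go(p,yaw=None):
    o=ctrl.get_obs();A=R.from_euler('xyz',o['eef_rot']);B=R.from_euler('xyz',[np.pi,0,o['eef_rot'][2] if yaw is None else yaw])
    print('go',p,A.inv().apply(np.array(p)-o['ee_pos']).__mul__(1000).round(1),(A.inv()*B).as_rotvec().round(4))
E
python3 - <<'E'
from h import *
st();snap('wrist','w1')
im=load('w1')['im'];cv2.imwrite('pics/w1v.png',im)
go([.49,0,.32],0)
E
```

```text
t 1.35 pos [0.4904 0.0034 0.326 ] rpy [-3.141e+00 -0.000e+00  2.000e-03] q [-0.07  0.1   1.48  0.    1.56  1.5 ] F [-0.3 -0.8 -0.2] w 0.0941 gf 0.0
go [0.49, 0, 0.32] [-1.4  5.2  6.3] [-0.0009 -0.001   0.003 ]
```

View pics/w1v.png

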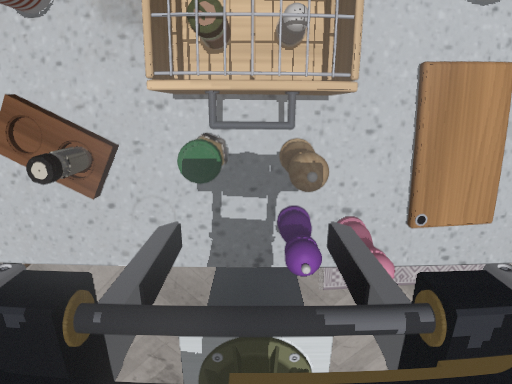

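The wrist view shows the green lid at (200,160), the wooden mill with its head at (308,172) and foot at (297,152), the handle bar at (252,125), the pepper cap at (207,12), the shaker at (294,15), the stand on the left with its empty well at (27,133), and the board on the right.

```bash
cat >> h.py <<'E'
def ray(f,u,v,z):
    s=load(f);n=cv2.undistortPoints(np.array([[[u,v]]],float),s['K'],s['dist'])[0,0];T=np.linalg.inv(s['T'])
    d=T[:3,:3]@[n[0],n[1],1];return T[:3,3]+d*(z-T[2,3])/d[2]
E
python3 - <<'E'
from h import *
s=load('w1');P=cloud('w1');im=s['im'].astype(int);print('camT',np.linalg.inv(s['T']).round(3)[:3,3])
g=(im[...,1]>im[...,2]+25)&(im[...,1]>im[...,0]+15);g[:130]=0;g[190:]=0;g[:,:170]=0;g[:,240:]=0
v,u=np.nonzero(g);(cu,cv_),r=cv2.minEnclosingCircle(np.stack([u,v],1).astype(np.float32));print('lid',cu,cv_,r,len(u),ray('w1',cu,cv_,.105),'z',np.nanmedian(P[g][:,2]))
Q=P.reshape(-1,3)
for z0,z1 in((.002,.012),(.02,.06),(.125,.158)):
    q=sel(Q,(.495,-.063),.045,z0,z1);print('mill',z0,len(q),q.mean(0).round(4),circ(q[:,:2]).round(4),circ(q[:,:2],{.002:.029,.125:.025,.02:.025}[z0]).round(4))
for f,z in (('w1',.17),('scene',.17),('top',.17)):
    p=cloud(f).reshape(-1,3);q=sel(p,(.495,-.06),.05,.1615,.19);print(f,'knob',len(q),q.mean(0).round(4))
for u,v in((311,176),):print('knob ray',ray('w1',u,v,.168))
for z0,z1 in((.005,.03),(.03,.06),(.06,.09),(.094,.12)):
    q=sel(Q,(.5,.078),.045,z0,z1);print('jar',z0,len(q),circ(q[:,:2]).round(4) if len(q)>5 else '',q.min(0).round(3),q.max(0).round(3))
q=Q[(Q[:,0]<.58)&(Q[:,0]>.52)&(abs(Q[:,1])<.12)&(Q[:,2]>.1)&(Q[:,2]<.13)];q=q[(q[:,1]<.045)];b=q[q[:,0]<.55]
print('handle',b.min(0).round(3),b.max(0).round(3),b.mean(0).round(4))
print('unit',rect(Q,(.58,.76,-.16,.17),.126,.145));print('board',rect(Q,(.3,.7,-.5,-.22),.012,.025));print('stand',rect(Q,(.38,.65,.2,.48),.018,.032))
for c in((.67,.062),(.67,-.05)):
    q=sel(Q,c,.035,.1,.128);print(len(q),circ(q[:,:2]).round(4),q[:,2].max())
E
```

```text
camT [0.57  0.004 0.505]
lid 198.71519470214844 160.8279571533203 21.301013946533203 642 [0.50007128 0.07742749 0.105     ] z 0.10640632525746319
mill 0.002 40 [ 0.5099 -0.0511  0.0075] [ 0.493  -0.0659  0.0274] [ 0.4918 -0.0672]
mill 0.02 236 [ 0.5055 -0.0553  0.0481] [ 0.4924 -0.0654  0.0242] [ 0.4916 -0.0661]
mill 0.125 1052 [ 0.4962 -0.0607  0.1508] [ 0.4939 -0.0625  0.0178] [ 0.4877 -0.0673]
w1 knob 87 [ 0.4937 -0.0619  0.1685]
scene knob 12 [ 0.4912 -0.061   0.1658]
top knob 26 [ 0.4905 -0.0657  0.1669]
knob ray [ 0.49388874 -0.06147917  0.168     ]
jar 0.005 72 [0.4969 0.0785 0.0317] [0.488 0.047 0.005] [0.53  0.081 0.03 ]
jar 0.03 128 [0.4961 0.0794 0.0327] [0.487 0.047 0.03 ] [0.531 0.082 0.06 ]
jar 0.06 148 [0.4967 0.0785 0.0311] [0.485 0.047 0.06 ] [0.53  0.086 0.086]
jar 0.094 1546 [0.4998 0.0763 0.0211] [0.471 0.047 0.096] [0.528 0.107 0.109]
handle [ 0.542 -0.047  0.109] [0.55  0.044 0.117] [ 0.5458 -0.0009  0.1142]
unit (((639.4332885742188, 6.033485412597656), (101.98954010009766, 251.10043334960938), 0.062001269310712814), np.float64(0.1341188907483688))
board (((508.43463134765625, -343.872802734375), (278.9525451660156, 160.72633361816406), 3.004870891571045), np.float64(0.017798750441234745))
stand (((508.4990539550781, 341.456787109375), (196.7953643798828, 103.74472045898438), 63.367591857910156), np.float64(0.023659893834750312))
954 [0.6722 0.0603 0.016 ] 0.12683106234246072
364 [ 0.6787 -0.0478  0.0105] 0.108775859372784
```

Scaled: 229 mm / 800 = 0.2863, 224 mm / 800 = 0.28.

{"method": "arm_command", "body": {
  "plan": [
    [[0.0038,0.08,0.1,0,0,0,-1],[0.0038,0.08,0.1375,0,0,0,-1],[0.0038,0.08,0.1375,0,0,0,-1],[0.0038,0.08,0.1625,0,0,0,-1],[0.0038,0.08,0.1875,0,0,0,-1],[0.0038,0.08,0.2125,0,0,0,-1],[0.0038,0.08,0.2375,0,0,0,-1],[0.0038,0.08,0.2625,0,0,0,-1],[0.0038,0.08,0.28,0,0,0,-1],[0.0038,0.08,0.2863,0,0,0,-1],[0.0038,0.08,0.2863,0,0,0,-1],[0.0038,0.08,0.2863,0,0,0,-1]]
  ]
}}

```text
time_s: 2.6
ee_pos: [0.4928, -0.0636, 0.0971]
eef_rot: [3.141, -0.001, -0.0]
force: [0.9, -0.1, -0.1]
grip_width: 0.0938
grip_force: 0.0
```

```bash
python3 - <<'E'
from h import *
st();snap('wrist','w2');cv2.imwrite('pics/w2v.png',load('w2')['im'])
E
```

```text
t 2.6 pos [ 0.4928 -0.0636  0.0971] rpy [ 3.141e+00 -1.000e-03 -0.000e+00] q [-0.2   0.31  1.79 -0.    1.05  1.37] F [ 0.9 -0.1 -0.1] w 0.0938 gf 0.0
```

View pics/w2v.png

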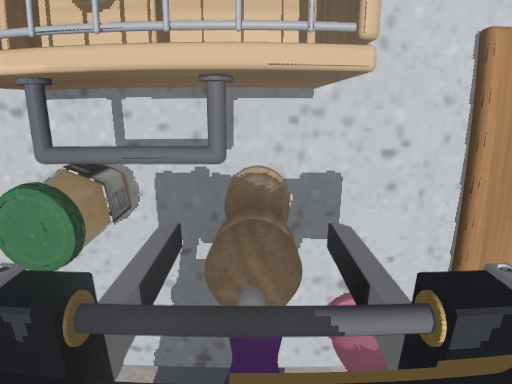

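The mill at (253,260) sits centred between the fingers. Closing.

{"method": "arm_command", "body": {
  "plan": [
    [[0,0,0,0,0,0,1],[0,0,0,0,0,0,1],[0,0,0,0,0,0,1],[0,0,0,0,0,0,1],[0,0,0,0,0,0,1],[0,0,0,0,0,0,1],[0,0,0,0,0,0,1],[0,0,0,0,0,0,1]]
  ],
  "squeeze": 18
}}

```text
time_s: 3.45
ee_pos: [0.4925, -0.0636, 0.0965]
eef_rot: [3.141, 0.0, -0.0]
force: [-0.2, -2.1, 0.9]
grip_width: 0.0491
grip_force: 17.6
```

Scaled: 255 mm / 800 = 0.3188, 230 mm / 800 = 0.2875.

{"method": "arm_command", "body": {
  "plan": [
    [[0,0,-0.0125,0,0,0,1],[0,0,-0.0375,0,0,0,1],[0,0,-0.075,0,0,0,1],[0,0,-0.1063,0,0,0,1],[0.0125,0.025,-0.1125,0,0,0,1],[0.025,0.0688,-0.1125,0,0,0,1],[0.0375,0.1125,-0.1125,0,0,0,1],[0.05,0.1563,-0.1125,0,0,0,1],[0.0625,0.2,-0.1125,0,0,0,1],[0.075,0.2438,-0.1125,0,0,0,1],[0.085,0.2875,-0.1125,0,0,0,1],[0.0938,0.3188,-0.1125,0,0,0,1]]
  ]
}}

```text
time_s: 4.65
ee_pos: [0.5674, -0.3205, 0.1867]
eef_rot: [-3.141, 0.0, -0.001]
force: [-0.6, 0.2, -2.0]
grip_width: 0.0482
grip_force: 18.0
```

Scaled: 70 mm / 800 = 0.0875, 69 mm / 800 = 0.0863.

{"method": "arm_command", "body": {
  "plan": [
    [[0.0025,0.0188,0,0,0,0,1],[0.0025,0.0263,0,0,0,0,1],[0.0025,0.0263,0,0,0,0,1],[0.0025,0.0263,0.025,0,0,0,1],[0.0025,0.0263,0.05,0,0,0,1],[0.0025,0.0263,0.0688,0,0,0,1],[0.0025,0.0263,0.0775,0,0,0,1],[0.0025,0.0263,0.0825,0,0,0,1],[0.0025,0.0263,0.085,0,0,0,1],[0.0025,0.0263,0.0863,0,0,0,1],[0.0025,0.0263,0.0875,0,0,0,1],[0.0025,0.0263,0.0875,0,0,0,1]]
  ]
}}

```text
time_s: 5.85
ee_pos: [0.5695, -0.3396, 0.1167]
eef_rot: [3.141, -0.0, -0.0]
force: [-0.8, 1.1, -1.6]
grip_width: 0.0484
grip_force: 18.0
```

Scaled: 2 mm / 800 = 0.0025, 1 mm / 800 = 0.0013.

{"method": "arm_command", "body": {
  "plan": [
    [[0,0,0.0013,0,0,0,1],[0,0,0.0013,0,0,0,1],[0,0,0.0025,0,0,0,1],[0,0,0.0025,0,0,0,1]]
  ]
}}

```text
time_s: 6.25
ee_pos: [0.5697, -0.3396, 0.1152]
eef_rot: [3.141, -0.001, -0.0]
force: [-0.8, 1.3, 4.1]
grip_width: 0.0484
grip_force: 18.1
```

Scaled: -120 mm / 800 = -0.15, -85 mm / 800 = -0.1063.

{"method": "arm_command", "body": {
  "plan": [
    [[0,0,-0.0006,0,0,0,0.3],[0,0,-0.0006,0,0,0,-1],[0,0,-0.0006,0,0,0,-1],[0,0,-0.0006,0,0,0,-1],[0,0,-0.0006,0,0,0,-1],[0,0,-0.0006,0,0,0,-1],[0,0,-0.0006,0,0,0,-1],[0,0,-0.025,0,0,0,-1],[0,0,-0.0625,0,0,0,-1],[0,0,-0.1063,0,0,0,-1],[0,0,-0.15,0,0,0,-1],[0,0,-0.15,0,0,0,-1]]
  ]
}}

```text
time_s: 7.45
ee_pos: [0.5706, -0.3403, 0.2401]
eef_rot: [3.137, -0.007, -0.0]
force: [-0.3, -0.4, -0.3]
grip_width: 0.0943
grip_force: 0.0
```

```bash
python3 - <<'E'
from h import *
st();snap('wrist','w3')
Q=cloud('w3').reshape(-1,3);q=sel(Q,(.57,-.34),.05,.182,.2);print('knob',len(q),q.mean(0) if len(q) else '')
go([.4985,-.0,.235],0)
E
```

```text
t 7.45 pos [ 0.5706 -0.3403  0.2401] rpy [ 3.137 -0.007 -0.   ] q [-0.59  0.54  1.11  0.    1.49  0.98] F [-0.3 -0.4 -0.3] w 0.0943 gf 0.0
knob 163 [ 0.57146243 -0.33522519  0.18656585]
go [0.4985, -0.0, 0.235] [ -71.6 -339.9    0.8] [ 0.0024 -0.0036 -0.0002]
```

Scaled: -417 mm / 800 = -0.5213, 80 mm / 800 = 0.1.

{"method": "arm_command", "body": {
  "plan": [
    [[-0.0888,-0.5213,0,0,0,0,-1],[-0.0888,-0.5213,0,0,0,0,-1],[-0.0888,-0.5213,0,0,0,0,-1],[-0.0888,-0.5213,0,0,0,0,-1],[-0.0888,-0.5213,0,0,0,0,-1],[-0.0888,-0.5213,0,0,0,0,-1],[-0.0888,-0.5213,0,0,0,0,-1],[-0.0888,-0.5213,0,0,0,0,-1],[-0.0888,-0.5213,0,0,0,0,-1],[-0.0888,-0.5213,0.025,0,0,0,-1],[-0.0888,-0.5213,0.075,0,0,0,-1],[-0.0888,-0.5213,0.1,0,0,0,-1]]
  ]
}}

```text
time_s: 8.7
ee_pos: [0.4968, 0.0776, 0.1506]
eef_rot: [3.141, 0.005, 0.0]
force: [-0.1, 0.2, -0.2]
grip_width: 0.0939
grip_force: 0.0
```

```bash
python3 - <<'E'
from h import *
st();snap('wrist','w4');im=load('w4')['im'].astype(int)
Q=cloud('w4');g=(im[...,1]>im[...,2]+25)&(im[...,1]>im[...,0]+15)
q=Q[g];q=q[(q[:,2]>.1)&(q[:,2]<.112)];print(len(q),q.min(0),q.max(0));print(cv2.minEnclosingCircle((q[:,:2]*1000).astype(np.float32)))
q=sel(Q.reshape(-1,3),(.5,.077),.05,.02,.085);print('body',len(q),q.min(0),q.max(0),circ(q[:,:2]))
cv2.imwrite('pics/w4v.png',load('w4')['im'])
E
```

```text
t 8.7 pos [0.4968 0.0776 0.1506] rpy [3.141 0.005 0.   ] q [0.08 0.25 1.72 0.   1.18 1.65] F [-0.1  0.2 -0.2] w 0.0939 gf 0.0
403 [0.51778173 0.057076   0.1007335 ] [0.52810943 0.0982818  0.10944075]
((518.9011840820312, 77.67890167236328), 20.606163024902344)
body 857 [0.50782253 0.05080609 0.02047597] [0.53172467 0.10739199 0.08496222] [0.49675294 0.07714347 0.03152738]
```

View pics/w4v.png

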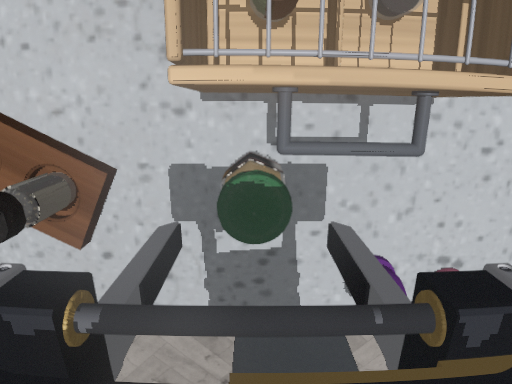

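The jar at (254,205) is centred, and its facets face the fingers. Descending.

Scaled: 103 mm / 800 = 0.1288, 93 mm / 800 = 0.1163.

{"method": "arm_command", "body": {
  "plan": [
    [[0,0,0.0188,0,0,0,-1],[0,0,0.0438,0,0,0,-1],[0,0,0.0688,0,0,0,-1],[0,0,0.0938,0,0,0,-1],[0,0,0.1163,0,0,0,-1],[0,0,0.1288,0,0,0,-1],[0,0,0.1288,0,0,0,-1],[0,0,0.1288,0,0,0,1],[0,0,0.1288,0,0,0,1],[0,0,0.1288,0,0,0,1],[0,0,0.1288,0,0,0,1],[0,0,0.1288,0,0,0,1]]
  ],
  "squeeze": 35
}}

```text
time_s: 9.95
ee_pos: [0.4987, 0.0775, 0.0517]
eef_rot: [-3.141, -0.001, -0.0]
force: [-0.5, 1.1, 1.5]
grip_width: 0.0596
grip_force: 35.0
```

{"method": "arm_command", "body": {
  "plan": [
    [[0,0,0,0,0,0,1],[0,0,0,0,0,0,1],[0,0,0,0,0,0,1],[0,0,0,0,0,0,1]]
  ]
}}

```text
time_s: 10.35
ee_pos: [0.4987, 0.0776, 0.0517]
eef_rot: [-3.141, -0.0, -0.0]
force: [-0.5, 1.9, 5.4]
grip_width: 0.0594
grip_force: 35.0
```

Scaled: 295 mm / 800 = 0.3688, 255 mm / 800 = 0.3188.

{"method": "arm_command", "body": {
  "plan": [
    [[0,0,-0.0125,0,0,0,1],[0,0,-0.0375,0,0,0,1],[0,0,-0.075,0,0,0,1],[0,0,-0.1063,0,0,0,1],[0,0.025,-0.1125,0,0,0,1],[0,0.0688,-0.1125,0,0,0,1],[0,0.1188,-0.1125,0,0,0,1],[0,0.1688,-0.1125,0,0,0,1],[0,0.2188,-0.1125,0,0,0,1],[0,0.2688,-0.1125,0,0,0,1],[-0.0063,0.3188,-0.1125,0,0,0,1],[-0.0125,0.3688,-0.1125,0,0,0,1]]
  ]
}}

```text
time_s: 11.55
ee_pos: [0.4878, -0.219, 0.1415]
eef_rot: [-3.141, 0.001, -0.0]
force: [0.6, -0.4, -3.6]
grip_width: 0.0591
grip_force: 35.0
```

Scaled: 127 mm / 800 = 0.1588, 120 mm / 800 = 0.15.

{"method": "arm_command", "body": {
  "plan": [
    [[-0.0188,0.0438,0,0,0,0,1],[-0.0313,0.0875,0,0,0,0,1],[-0.04,0.125,0,0,0,0,1],[-0.0463,0.15,0,0,0,0,1],[-0.0488,0.1588,0,0,0,0,1],[-0.0488,0.1588,0.025,0,0,0,1],[-0.0488,0.1588,0.0563,0,0,0,1],[-0.0488,0.1588,0.0725,0,0,0,1],[-0.0488,0.1588,0.0825,0,0,0,1],[-0.0488,0.1588,0.0875,0,0,0,1],[-0.0488,0.1588,0.0875,0,0,0,1],[-0.0488,0.1588,0.0875,0,0,0,1]]
  ]
}}

```text
time_s: 12.75
ee_pos: [0.4498, -0.3447, 0.0723]
eef_rot: [3.141, -0.001, -0.0]
force: [-0.0, -0.3, -3.8]
grip_width: 0.0594
grip_force: 35.0
```

Scaled: 2 mm / 800 = 0.0025, 1 mm / 800 = 0.0013.

{"method": "arm_command", "body": {
  "plan": [
    [[0,0,0.0013,0,0,0,1],[0,0,0.0013,0,0,0,1],[0,0,0.0025,0,0,0,1],[0,0,0.0025,0,0,0,1]]
  ]
}}

```text
time_s: 13.15
ee_pos: [0.4496, -0.3447, 0.0698]
eef_rot: [3.141, -0.001, -0.0]
force: [1.0, 0.9, -0.2]
grip_width: 0.0592
grip_force: 35.0
```

Scaled: -190 mm / 800 = -0.2375, -150 mm / 800 = -0.1875.

{"method": "arm_command", "body": {
  "plan": [
    [[0,0,0,0,0,0,0.2],[0,0,0,0,0,0,-1],[0,0,0,0,0,0,-1],[0,0,0,0,0,0,-1],[0,0,0,0,0,0,-1],[0,0,0,0,0,0,-1],[0,0,0,0,0,0,-1],[0,0,-0.0375,0,0,0,-1],[0,0,-0.0875,0,0,0,-1],[0,0,-0.1375,0,0,0,-1],[0,0,-0.1875,0,0,0,-1],[0,0,-0.2375,0,0,0,-1]]
  ]
}}

```text
time_s: 14.35
ee_pos: [0.4492, -0.3443, 0.2613]
eef_rot: [3.141, -0.0, -0.0]
force: [-0.2, -0.9, 0.4]
grip_width: 0.094
grip_force: 0.0
```

```bash
python3 - <<'E'
from h import *
st();snap('wrist','w5')
go([.546,.005,.24],np.pi/2)
snap('scene','s5');cv2.imwrite('pics/s5v.png',cv2.resize(load('s5')['im'][60:340,150:400],(750,840))[:600])
E
```

```text
t 14.35 pos [ 0.4492 -0.3443  0.2613] rpy [ 3.141 -0.    -0.   ] q [-0.72  0.3   1.39  0.    1.45  0.85] F [-0.2 -0.9  0.4] w 0.094 gf 0.0
go [0.546, 0.005, 0.24] [  95.2 -350.6   26.8] [ 1.0500e-02 -7.0000e-04 -1.5709e+00]
```

View pics/s5v.png

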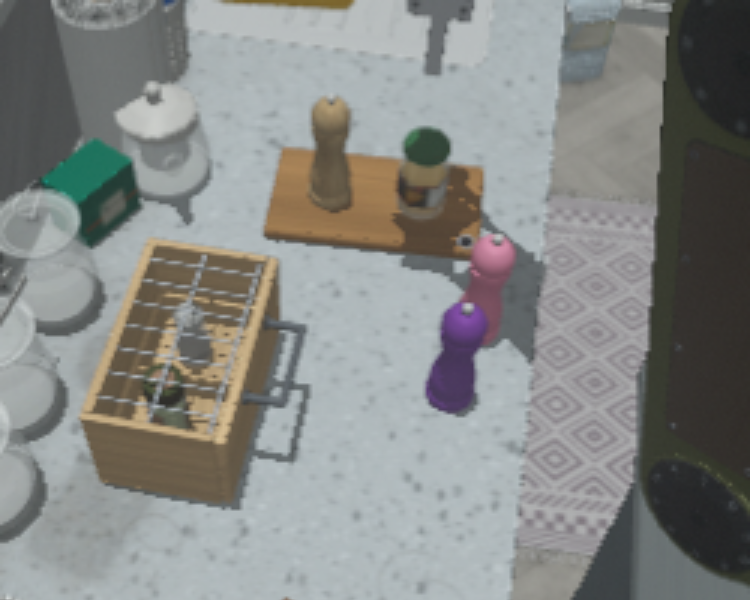

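Both stand on the board: the mill at (330,150), the jar at (423,170). Now to the handle, with the fingers turned to close along x.

Scaled: -350 mm / 800 = -0.4375, -325 mm / 800 = -0.4063, -1.571 rad / 4 = -0.3928.

{"method": "arm_command", "body": {
  "plan": [
    [[0.01,-0.0363,0,0,0,-0.035,0.2],[0.02,-0.0725,0,0,0,-0.07,0.2],[0.03,-0.1088,0,0,0,-0.105,0.2],[0.04,-0.145,0,0,0,-0.14,0.2],[0.05,-0.1813,0,0,0,-0.175,0.2],[0.06,-0.2175,0,0,0,-0.21,0.2],[0.07,-0.2538,0,0,0,-0.245,0.2],[0.08,-0.29,0,0,0,-0.28,0.2],[0.09,-0.3263,0,0,0,-0.315,0.2],[0.1,-0.3625,0,0,0,-0.35,0.2],[0.1125,-0.4063,0.025,0,0,-0.385,0.2],[0.12,-0.4375,0.0625,0,0,-0.3928,0.2]]
  ]
}}

```text
time_s: 15.65
ee_pos: [0.5463, 0.0073, 0.2096]
eef_rot: [3.139, -0.0, 1.577]
force: [1.2, -0.2, -0.5]
grip_width: 0.0375
grip_force: 0.0
```

```bash
python3 - <<'E'
from h import *
st();snap('wrist','w6');Q=cloud('w6').reshape(-1,3);im=load('w6')['im'].reshape(-1,3)
b=Q[(Q[:,0]<.57)&(Q[:,0]>.52)&(Q[:,1]>-.1)&(Q[:,1]<.1)&(Q[:,2]>.1)&(Q[:,2]<.13)]
print(len(b));h=np.histogram(b[:,0],np.arange(.52,.572,.004));print(h)
b=b[b[:,0]<.555];print(b.min(0),b.max(0));go([.546,.005,.091],np.pi/2)
E
```

```text
t 15.65 pos [0.5463 0.0073 0.2096] rpy [ 3.139 -0.     1.577] q [-0.05  0.29  1.53  0.    1.32 -0.06] F [ 1.2 -0.2 -0.5] w 0.0375 gf 0.0
1500
(array([  0,   0,   0,   0,   0, 101, 500, 451, 157,  79,  88,  82]), array([0.52 , 0.524, 0.528, 0.532, 0.536, 0.54 , 0.544, 0.548, 0.552,
       0.556, 0.56 , 0.564, 0.568]))
[ 0.54309667 -0.04716683  0.10965163] [0.55492966 0.06088718 0.11645131]
go [0.546, 0.005, 0.091] [ -5.    2.  112.4] [-0.0056 -0.0012  0.0065]
```

Scaled: 116 mm / 800 = 0.145, 105 mm / 800 = 0.1313.

{"method": "arm_command", "body": {
  "plan": [
    [[0,0.0025,0.025,0,0,0,0.2],[0,0.0025,0.0563,0,0,0,0.2],[0,0.0025,0.0875,0,0,0,0.2],[0,0.0025,0.1125,0,0,0,0.2],[0,0.0025,0.1313,0,0,0,0.2],[0,0.0025,0.145,0,0,0,0.2],[0,0.0025,0.145,0,0,0,0.2],[0,0.0025,0.145,0,0,0,1],[0,0.0025,0.145,0,0,0,1],[0,0.0025,0.145,0,0,0,1],[0,0.0025,0.145,0,0,0,1],[0,0.0025,0.145,0,0,0,1]]
  ],
  "squeeze": 15
}}

```text
time_s: 16.9
ee_pos: [0.5477, 0.0054, 0.0939]
eef_rot: [3.141, 0.0, 1.571]
force: [-0.3, 0.6, 3.7]
grip_width: 0.0094
grip_force: 15.0
```

Scaled: -117 mm / 800 = -0.1463, -114 mm / 800 = -0.1425.

{"method": "arm_command", "body": {
  "plan": [
    [[0,-0.005,0,0,0,0,1],[0,-0.015,0,0,0,0,1],[0,-0.03,0,0,0,0,1],[0,-0.045,0,0,0,0,1],[0,-0.06,0,0,0,0,1],[0,-0.075,0,0,0,0,1],[0,-0.09,0,0,0,0,1],[0,-0.105,0,0,0,0,1],[0,-0.12,0,0,0,0,1],[0,-0.1325,0,0,0,0,1],[0,-0.1425,0,0,0,0,1],[0,-0.1463,0,0,0,0,1]]
  ]
}}

```text
time_s: 18.1
ee_pos: [0.4298, 0.0062, 0.0939]
eef_rot: [3.141, -0.001, 1.571]
force: [0.9, 8.2, 3.6]
grip_width: 0.0098
grip_force: 15.0
```

Scaled: -180 mm / 800 = -0.225, -140 mm / 800 = -0.175.

{"method": "arm_command", "body": {
  "plan": [
    [[0,-0.0013,0,0,0,0,1],[0,-0.0013,0,0,0,0,0.5],[0,-0.0013,0,0,0,0,0.2],[0,-0.0013,0,0,0,0,0.2],[0,-0.0013,0,0,0,0,0.2],[0,-0.0013,-0.025,0,0,0,0.2],[0,-0.0013,-0.075,0,0,0,0.2],[0,-0.0013,-0.125,0,0,0,0.2],[0,-0.0013,-0.175,0,0,0,0.2],[0,-0.0013,-0.225,0,0,0,-1],[0,-0.0013,-0.225,0,0,0,-1]]
  ]
}}

```text
time_s: 19.2
ee_pos: [0.4309, 0.0053, 0.2781]
eef_rot: [3.134, 0.001, 1.571]
force: [1.5, 0.7, -0.4]
grip_width: 0.0504
grip_force: 0.0
```

```bash
python3 - <<'E'
from h import *
st();snap('wrist','w7');cv2.imwrite('pics/w7v.png',load('w7')['im']);snap('top','t7')
for f in('w7','t7'):
    Q=cloud(f).reshape(-1,3)
    for c in((.555,.062),(.555,-.048)):
        q=sel(Q,c,.04,.085,.14);zt=np.percentile(q[:,2],97);t=q[q[:,2]>zt-.008];print(f,len(q),zt,t.mean(0).round(4),circ(t[:,:2]).round(4),cv2.minEnclosingCircle((t[:,:2]*1000).astype(np.float32)))
E
```

```text
t 19.2 pos [0.4309 0.0053 0.2781] rpy [3.134e+00 1.000e-03 1.571e+00] q [-0.07 -0.03  1.72 -0.    1.44 -0.07] F [ 1.5  0.7 -0.4] w 0.0504 gf 0.0
w7 1530 0.12483709717834326 [0.5564 0.0622 0.1233] [0.5564 0.0621 0.0154] ((557.4141845703125, 62.120723724365234), 21.990222930908203)
w7 601 0.107152933062659 [ 0.5595 -0.0453  0.1042] [ 0.56   -0.0459  0.0101] ((560.078369140625, -46.36589813232422), 15.241847038269043)
t7 272 0.12856443052548383 [0.5574 0.0604 0.1248] [0.5576 0.0604 0.0154] ((558.5709838867188, 60.69337844848633), 22.483806610107422)
t7 50 0.10891004529520976 [ 0.5648 -0.0406  0.1052] [ 0.5645 -0.0412  0.0064] ((564.164794921875, -40.84602355957031), 12.13328742980957)
```

View pics/w7v.png

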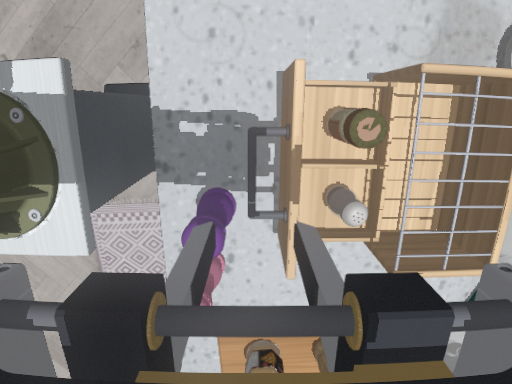

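The drawer is open about 118 mm. The pepper jar (black cap with brown top) is at (365,127) and the shaker at (350,210), both clear of the wires. Moving over the pepper jar.

Scaled: 128 mm / 800 = 0.16, 55.5 mm / 800 = 0.0694, 1.571 rad / 4 = 0.3928.

{"method": "arm_command", "body": {
  "plan": [
    [[0.0063,0.0138,0,0,0,0.035,-1],[0.0125,0.0275,0,0,0,0.07,-1],[0.0188,0.0413,0,0,0,0.105,-1],[0.025,0.055,0,0,0,0.14,-1],[0.0313,0.0688,0,0,0,0.175,-1],[0.0375,0.0825,0,0,0,0.21,-1],[0.0438,0.0963,0,0,0,0.245,-1],[0.05,0.11,0,0,0,0.28,-1],[0.0563,0.1238,0,0,0,0.315,-1],[0.0625,0.1375,0,0,0,0.35,-1],[0.0688,0.16,0.025,0,0,0.385,-1],[0.0694,0.16,0.075,0,0,0.3928,-1]]
  ]
}}

```text
time_s: 20.5
ee_pos: [0.5591, 0.0613, 0.2126]
eef_rot: [-3.141, -0.002, -0.005]
force: [1.1, -0.0, -1.3]
grip_width: 0.0941
grip_force: 0.0
```

{"method": "arm_command", "body": {
  "plan": [
    [[0,0,0.025,0,0,0,-1],[0,0,0.025,0,0,0,-1]]
  ]
}}

```text
time_s: 20.7
ee_pos: [0.5557, 0.0609, 0.1889]
eef_rot: [3.141, 0.008, -0.0]
force: [-0.1, -1.1, 1.0]
grip_width: 0.0942
grip_force: 0.0
```

```bash
python3 - <<'E'
from h import *
st();snap('wrist','w8')
Q=cloud('w8').reshape(-1,3);q=sel(Q,(.5575,.061),.035,.115,.135);print(len(q),cv2.minEnclosingCircle((q[:,:2]*1000).astype(np.float32)),np.median(q[:,2]))
q=sel(Q,(.5575,.061),.035,.05,.1);print(len(q),circ(q[:,:2],.022));go([.5575,.061,.076],0)
cv2.imwrite('pics/w8v.png',load('w8')['im'])
E
```

```text
t 20.7 pos [0.5557 0.0609 0.1889] rpy [ 3.141  0.008 -0.   ] q [ 0.04  0.34  1.51 -0.    1.3   1.61] F [-0.1 -1.1  1. ] w 0.0942 gf 0.0
2019 ((558.2843017578125, 61.20855712890625), 21.99554443359375) 0.1232454146671619
418 [0.55857702 0.06133148]
go [0.5575, 0.061, 0.076] [ 1.300e+00 -1.000e-01  1.155e+02] [ 0.0002  0.0042 -0.0001]
```

View pics/w8v.png

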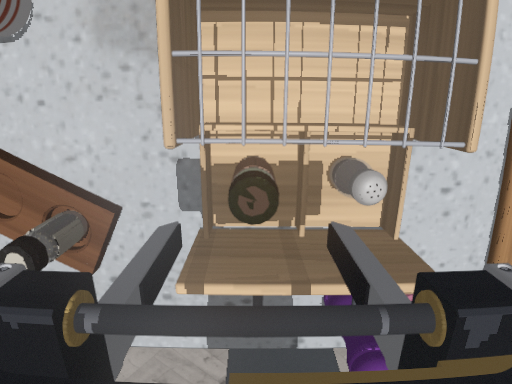

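Pepper jar at (254,193) is centred between the fingers and the shaker at (365,183) stays outside the right finger. Descending and gripping.

Scaled: 117 mm / 800 = 0.1463, 110 mm / 800 = 0.1375.

{"method": "arm_command", "body": {
  "plan": [
    [[0.0013,0,0.025,0,0,0,-1],[0.0013,0,0.0563,0,0,0,-1],[0.0013,0,0.0875,0,0,0,-1],[0.0013,0,0.1188,0,0,0,-1],[0.0013,0,0.1375,0,0,0,-1],[0.0013,0,0.1463,0,0,0,-1],[0.0013,0,0.1463,0,0,0,-1],[0.0013,0,0.1463,0,0,0,1],[0.0013,0,0.1463,0,0,0,1],[0.0013,0,0.1463,0,0,0,1],[0.0013,0,0.1463,0,0,0,1],[0.0013,0,0.1463,0,0,0,1]]
  ],
  "squeeze": 18
}}

```text
time_s: 21.95
ee_pos: [0.5586, 0.061, 0.0767]
eef_rot: [-3.142, -0.0, -0.0]
force: [0.3, -0.2, 1.0]
grip_width: 0.0575
grip_force: 0.0
```

{"method": "arm_command", "body": {
  "plan": [
    [[0,0,0,0,0,0,1],[0,0,0,0,0,0,1],[0,0,0,0,0,0,1],[0,0,0,0,0,0,1]]
  ]
}}

```text
time_s: 22.35
ee_pos: [0.5585, 0.061, 0.0765]
eef_rot: [-3.142, -0.0, -0.0]
force: [-1.3, -0.5, -0.5]
grip_width: 0.0433
grip_force: 18.0
```

Scaled: -210 mm / 800 = -0.2625, -130 mm / 800 = -0.1625, -0.68 rad / 4 = -0.17.

{"method": "arm_command", "body": {
  "plan": [
    [[0,0,-0.0125,0,0,0,1],[0,0,-0.0375,0,0,0,1],[0,0,-0.075,0,0,0,1],[0,0,-0.1125,0,0,0,1],[0,0,-0.15,0,0,0,1],[0,-0.0125,-0.1625,0,0,0,1],[-0.0025,-0.0438,-0.1625,0,0,-0.025,1],[-0.0063,-0.0875,-0.1625,0,0,-0.05,1],[-0.01,-0.1313,-0.1625,0,0,-0.08,1],[-0.015,-0.175,-0.1625,0,0,-0.11,1],[-0.02,-0.2188,-0.1625,0,0,-0.14,1],[-0.025,-0.2625,-0.1625,0,0,-0.17,1]]
  ]
}}

```text
time_s: 23.55
ee_pos: [0.5377, 0.2729, 0.2056]
eef_rot: [-3.141, 0.001, 0.685]
force: [0.5, -0.1, -1.4]
grip_width: 0.0439
grip_force: 18.0
```

```bash
python3 - <<'E'
from h import *
st();go([.5300,.384,.2065],1.106)
snap('wrist','w9');Q=cloud('w9').reshape(-1,3)
print(rect(Q,(.38,.65,.2,.48),.018,.03))
im,d=snap('top','t9')
cv2.imwrite('pics/t9v.png',cv2.resize(np.hstack([load('w9')['im'],im]),(800,300)))
for f in('top','scene','w1','t9','w9'):
    q=cloud(f).reshape(-1,3);q=sel(q,(.53,.384),.04,.004,.015);print(f,len(q),q.mean(0).round(4),cv2.minEnclosingCircle((q[:,:2]*1000).astype(np.float32)) if len(q)>5 else '')
E
```

```text
t 23.55 pos [0.5377 0.2729 0.2056] rpy [-3.141e+00  1.000e-03  6.850e-01] q [0.41 0.42 1.36 0.   1.36 1.29] F [ 0.5 -0.1 -1.4] w 0.0439 gf 18.0
go [0.53, 0.384, 0.2065] [ 64.3 -90.9  -0.9] [-0.0007  0.001  -0.421 ]
(((510.3146057128906, 343.5356750488281), (190.2263946533203, 101.52072143554688), 63.12540817260742), np.float64(0.02372147806552577))
top 303 [0.5353 0.3829 0.0109] ((535.4992065429688, 382.5179138183594), 30.05986785888672)
scene 347 [0.5307 0.3822 0.0082] ((530.9676513671875, 382.03778076171875), 30.123035430908203)
w1 843 [0.5303 0.3898 0.0101] ((530.3071899414062, 387.1517333984375), 29.754711151123047)
t9 309 [0.5357 0.3832 0.0106] ((534.7837524414062, 382.2056884765625), 30.01156234741211)
w9 2000 [0.5296 0.3849 0.0099] ((529.86474609375, 384.0025939941406), 30.587995529174805)
```

View pics/t9v.png

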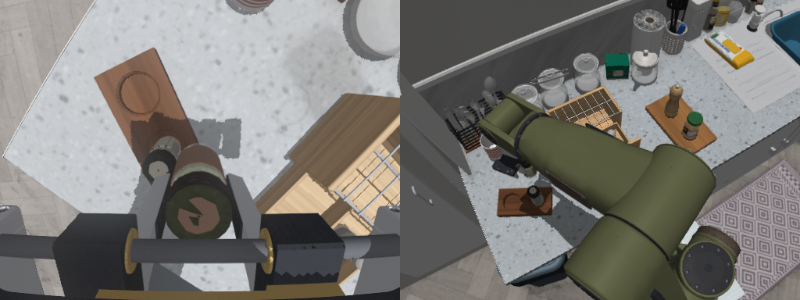

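The empty well is at (138,95) in the wrist half of the picture, with the salt jar at (160,165). Wrist-fitted well centre: (0.530, 0.3845).

Scaled: 95 mm / 800 = 0.1188, 64.5 mm / 800 = 0.0806, -0.421 rad / 4 = -0.1053.

{"method": "arm_command", "body": {
  "plan": [
    [[0.0188,-0.0263,0,0,0,-0.025,1],[0.04,-0.0563,0,0,0,-0.0525,1],[0.06,-0.085,0,0,0,-0.08,1],[0.075,-0.1063,0,0,0,-0.1,1],[0.0806,-0.1138,0,0,0,-0.1053,1],[0.0806,-0.1138,0.0125,0,0,-0.1053,1],[0.0806,-0.1138,0.0438,0,0,-0.1053,1],[0.0806,-0.1138,0.075,0,0,-0.1053,1],[0.0806,-0.1138,0.1063,0,0,-0.1053,1],[0.0806,-0.1138,0.1188,0,0,-0.1053,1],[0.0806,-0.1138,0.1188,0,0,-0.1053,1],[0.0806,-0.1138,0.1188,0,0,-0.1053,1]]
  ]
}}

```text
time_s: 24.85
ee_pos: [0.532, 0.3821, 0.1125]
eef_rot: [3.141, -0.001, 1.1]
force: [0.2, 0.9, -0.7]
grip_width: 0.0437
grip_force: 18.0
```

```bash
python3 - <<'E'
from h import *
st();go([.530,.3845,.0685],1.106)
E
```

```text
t 24.85 pos [0.532  0.3821 0.1125] rpy [ 3.141e+00 -1.000e-03  1.100e+00] q [ 0.57  0.61  1.29 -0.    1.24  1.04] F [ 0.2  0.9 -0.7] w 0.0437 gf 18.0
go [0.53, 0.3845, 0.0685] [ 1.2 -2.9 44. ] [ 0.0007 -0.001  -0.0065]
```

Scaled: 42 mm / 800 = 0.0525, 41 mm / 800 = 0.0513.

{"method": "arm_command", "body": {
  "plan": [
    [[0.0013,-0.0038,0.0038,0,0,0,1],[0.0013,-0.0038,0.0188,0,0,0,1],[0.0013,-0.0038,0.035,0,0,0,1],[0.0013,-0.0038,0.045,0,0,0,1],[0.0013,-0.0038,0.05,0,0,0,1],[0.0013,-0.0038,0.0513,0,0,0,1],[0.0013,-0.0038,0.0525,0,0,0,1],[0.0013,-0.0038,0.0525,0,0,0,1]]
  ]
}}

```text
time_s: 25.65
ee_pos: [0.5294, 0.3846, 0.0697]
eef_rot: [3.141, -0.0, 1.101]
force: [-0.0, 0.9, -0.9]
grip_width: 0.0436
grip_force: 18.0
```

Scaled: 2 mm / 800 = 0.0025, 1 mm / 800 = 0.0013.

{"method": "arm_command", "body": {
  "plan": [
    [[0,0,0.0013,0,0,0,1],[0,0,0.0013,0,0,0,1],[0,0,0.0025,0,0,0,1],[0,0,0.0025,0,0,0,1]]
  ]
}}

```text
time_s: 26.05
ee_pos: [0.5295, 0.3848, 0.0684]
eef_rot: [3.141, -0.001, 1.101]
force: [-3.5, -1.1, 6.0]
grip_width: 0.0436
grip_force: 18.0
```

Contact with the well floor, as expected at z 0.0685. Releasing.

Scaled: -170 mm / 800 = -0.2125, -135 mm / 800 = -0.1688.

{"method": "arm_command", "body": {
  "plan": [
    [[0,0,-0.0006,0,0,0,0.3],[0,0,-0.0006,0,0,0,-1],[0,0,-0.0006,0,0,0,-1],[0,0,-0.0006,0,0,0,-1],[0,0,-0.0006,0,0,0,-1],[0,0,-0.0006,0,0,0,-1],[0,0,-0.0006,0,0,0,-1],[0,0,-0.025,0,0,0,-1],[0,0,-0.0688,0,0,0,-1],[0,0,-0.1188,0,0,0,-1],[0,0,-0.1688,0,0,0,-1],[0,0,-0.2125,0,0,0,-1]]
  ]
}}

```text
time_s: 27.25
ee_pos: [0.5293, 0.3845, 0.2398]
eef_rot: [3.141, -0.001, 1.101]
force: [-0.1, 0.4, 0.4]
grip_width: 0.0938
grip_force: 0.0
```

```bash
python3 - <<'E'
from h import *
st();snap('wrist','w10');Q=cloud('w10').reshape(-1,3)
for c in((.53,.3845),(.49,.295)):
    q=sel(Q,c,.035,.1,.13);print(len(q),np.median(q[:,2]),cv2.minEnclosingCircle((q[q[:,2]>.112][:,:2]*1000).astype(np.float32)))
go([.43,.0055,.24],1.5708)
E
```

```text
t 27.25 pos [0.5293 0.3845 0.2398] rpy [ 3.141e+00 -1.000e-03  1.101e+00] q [ 0.57  0.52  1.14 -0.    1.48  1.04] F [-0.1  0.4  0.4] w 0.0938 gf 0.0
1433 0.11518966418869808 ((529.6748657226562, 383.7328186035156), 21.72768783569336)
1072 0.11500336617604343 ((490.5155029296875, 297.22369384765625), 20.464828491210938)
go [0.43, 0.0055, 0.24] [-384.1   82.4    3.5] [ 0.0064 -0.0067 -0.4699]
```

Pepper jar upright in the well (top at z 0.115, centred). Now to the handle to shut the drawer.

Scaled: -384 mm / 800 = -0.48, 82.4 mm / 800 = 0.103, -0.47 rad / 4 = -0.1175.

{"method": "arm_command", "body": {
  "plan": [
    [[-0.0438,0.0088,0,0,0,-0.0125,0.2],[-0.0938,0.02,0,0,0,-0.025,0.2],[-0.1438,0.0313,0,0,0,-0.0375,0.2],[-0.1938,0.0413,0,0,0,-0.05,0.2],[-0.2438,0.0525,0,0,0,-0.0625,0.2],[-0.2938,0.0625,0,0,0,-0.075,0.2],[-0.3438,0.0738,0,0,0,-0.0875,0.2],[-0.3938,0.0838,0,0,0,-0.1,0.2],[-0.4375,0.0938,0,0,0,-0.1125,0.2],[-0.4688,0.1006,0,0,0,-0.1175,0.2],[-0.48,0.103,0,0,0,-0.1175,0.2],[-0.48,0.103,0.025,0,0,-0.1175,0.2]]
  ]
}}

```text
time_s: 28.5
ee_pos: [0.4298, 0.0041, 0.2191]
eef_rot: [3.137, 0.0, 1.568]
force: [0.9, -0.6, -0.1]
grip_width: 0.0376
grip_force: 0.0
```

Scaled: 10 mm / 800 = 0.0125.

{"method": "arm_command", "body": {
  "plan": [
    [[0,0,0.0125,0,0,0,0.2],[0,0,0.0125,0,0,0,0.2]]
  ]
}}

```text
time_s: 28.7
ee_pos: [0.4284, 0.0054, 0.2062]
eef_rot: [-3.139, -0.0, 1.571]
force: [-0.4, -0.3, 0.2]
grip_width: 0.0375
grip_force: 0.0
```

```bash
python3 - <<'E'
from h import *
st();snap('wrist','w11');Q=cloud('w11').reshape(-1,3)
b=Q[(Q[:,0]<.46)&(Q[:,0]>.39)&(Q[:,1]>-.06)&(Q[:,1]<.07)&(Q[:,2]>.1)&(Q[:,2]<.13)]
print(np.histogram(b[:,0],np.arange(.4,.46,.004)));go([.43,.0055,.0935],1.5708)
E
```

```text
t 28.7 pos [0.4284 0.0054 0.2062] rpy [-3.139 -0.     1.571] q [-0.07  0.03  1.84  0.    1.28 -0.07] F [-0.4 -0.3  0.2] w 0.0375 gf 0.0
(array([  0,   0,   0,   0,   0,   0, 360, 447, 386,  80,  89,  81,  93,
        90]), array([0.4  , 0.404, 0.408, 0.412, 0.416, 0.42 , 0.424, 0.428, 0.432,
       0.436, 0.44 , 0.444, 0.448, 0.452, 0.456]))
go [0.43, 0.0055, 0.0935] [1.000e-01 1.300e+00 1.137e+02] [-0.0012 -0.0001  0.0004]
```

Scaled: 115 mm / 800 = 0.1438, 105 mm / 800 = 0.1313.

{"method": "arm_command", "body": {
  "plan": [
    [[0,0.0013,0.025,0,0,0,0.2],[0,0.0013,0.0563,0,0,0,0.2],[0,0.0013,0.0875,0,0,0,0.2],[0,0.0013,0.1125,0,0,0,0.2],[0,0.0013,0.1313,0,0,0,0.2],[0,0.0013,0.1438,0,0,0,0.2],[0,0.0013,0.1438,0,0,0,0.2],[0,0.0013,0.1438,0,0,0,1],[0,0.0013,0.1438,0,0,0,1],[0,0.0013,0.1438,0,0,0,1],[0,0.0013,0.1438,0,0,0,1],[0,0.0013,0.1438,0,0,0,1]]
  ],
  "squeeze": 20
}}

```text
time_s: 29.95
ee_pos: [0.4301, 0.0048, 0.0928]
eef_rot: [3.141, 0.0, 1.571]
force: [-0.9, -0.2, 4.2]
grip_width: 0.0094
grip_force: 20.0
```

Scaled: 115 mm / 800 = 0.1438, 112 mm / 800 = 0.14.

{"method": "arm_command", "body": {
  "plan": [
    [[0,0.005,0,0,0,0,1],[0,0.015,0,0,0,0,1],[0,0.03,0,0,0,0,1],[0,0.045,0,0,0,0,1],[0,0.06,0,0,0,0,1],[0,0.075,0,0,0,0,1],[0,0.09,0,0,0,0,1],[0,0.105,0,0,0,0,1],[0,0.12,0,0,0,0,1],[0,0.1325,0,0,0,0,1],[0,0.14,0,0,0,0,1],[0,0.1438,0,0,0,0,1]]
  ]
}}

```text
time_s: 31.15
ee_pos: [0.5459, 0.0041, 0.0928]
eef_rot: [3.141, 0.001, 1.571]
force: [-1.1, -7.5, 6.7]
grip_width: 0.0091
grip_force: 20.0
```

Scaled: 4 mm / 800 = 0.005, 3 mm / 800 = 0.0038.

{"method": "arm_command", "body": {
  "plan": [
    [[0,0.0013,0,0,0,0,1],[0,0.0025,0,0,0,0,1],[0,0.0038,0,0,0,0,1],[0,0.005,0,0,0,0,1],[0,0.005,0,0,0,0,1]]
  ]
}}

```text
time_s: 31.65
ee_pos: [0.5484, 0.004, 0.0928]
eef_rot: [-3.14, 0.001, 1.571]
force: [-11.0, -6.2, 11.7]
grip_width: 0.0093
grip_force: 20.0
```

Scaled: -170 mm / 800 = -0.2125, -140 mm / 800 = -0.175.

{"method": "arm_command", "body": {
  "plan": [
    [[0,-0.0006,0,0,0,0,0.6],[0,-0.0006,0,0,0,0,0.2],[0,-0.0006,0,0,0,0,0.2],[0,-0.0006,0,0,0,0,0.2],[0,-0.0006,0,0,0,0,0.2],[0,-0.0006,-0.025,0,0,0,0.2],[0,-0.0006,-0.075,0,0,0,0.2],[0,-0.0006,-0.125,0,0,0,0.2],[0,-0.0006,-0.175,0,0,0,0.2],[0,-0.0006,-0.2125,0,0,0,-1],[0,-0.0006,-0.2125,0,0,0,-1]]
  ]
}}

```text
time_s: 32.75
ee_pos: [0.5496, 0.0049, 0.2668]
eef_rot: [3.135, 0.0, 1.571]
force: [-0.1, -0.3, 0.8]
grip_width: 0.0501
grip_force: 0.0
```

```bash
python3 - <<'E'
from h import *
st();snap('wrist','w12');snap('scene','s12');snap('top','t12')
for f,g in(('w12','w6'),('s12','s5')):
  for k in(f,g):
    Q=cloud(k).reshape(-1,3);b=Q[(Q[:,0]<.57)&(Q[:,0]>.52)&(Q[:,1]>-.1)&(Q[:,1]<.1)&(Q[:,2]>.1)&(Q[:,2]<.13)];h=b[b[:,0]<.554];c=Q[(Q[:,0]<.63)&(Q[:,0]>.565)&(Q[:,1]>-.1)&(Q[:,1]<.11)&(Q[:,2]>.12)&(Q[:,2]<.145)]
    print(k,h[:,0].min(),h[:,0].mean(),np.percentile(c[:,0],[1,50]))
go([.45,-.345,.26],0)
cv2.imwrite('pics/w12v.png',np.hstack([load('w12')['im'],load('s12')['im']])[:,:,:])
cv2.imwrite('pics/w12v.png',cv2.resize(cv2.imread('pics/w12v.png'),(800,300)))
E
```

```text
t 32.75 pos [0.5496 0.0049 0.2668] rpy [3.135 0.    1.571] q [-0.06  0.26  1.44  0.    1.44 -0.06] F [-0.1 -0.3  0.8] w 0.0501 gf 0.0
w12 0.5440256901974864 0.549313844434025 [0.5897333  0.59782356]
w6 0.5430966681140929 0.5478974953134106 [0.58913331 0.59779387]
s12 0.5420282820436803 0.5472318150595955 [0.58846615 0.59702134]
s5 0.5404096975548384 0.5459589356690443 [0.58711113 0.59546472]
go [0.45, -0.345, 0.26] [-349.9  -98.1    1.5] [-1.2000e-03  1.0000e-03  1.5708e+00]
```

View pics/w12v.png

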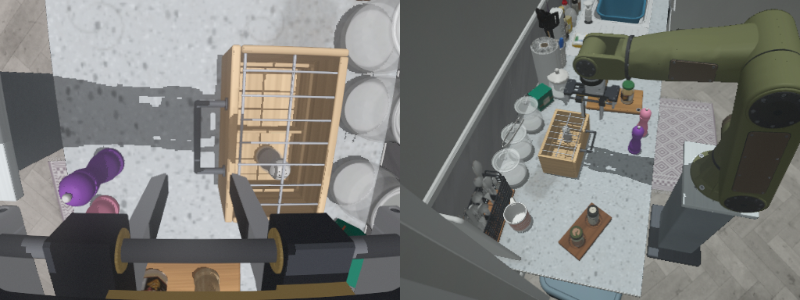

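The drawer is shut (bar back where it was), both jars are upright in the stand, and the shaker is in its compartment at (272,160). Returning to the jar.

Scaled: -350 mm / 800 = -0.4375, -325 mm / 800 = -0.4063, 1.571 rad / 4 = 0.3928.

{"method": "arm_command", "body": {
  "plan": [
    [[-0.0363,-0.01,0,0,0,0.035,-1],[-0.0725,-0.02,0,0,0,0.07,-1],[-0.1088,-0.03,0,0,0,0.105,-1],[-0.145,-0.04,0,0,0,0.14,-1],[-0.1813,-0.05,0,0,0,0.175,-1],[-0.2175,-0.06,0,0,0,0.21,-1],[-0.2538,-0.07,0,0,0,0.245,-1],[-0.29,-0.08,0,0,0,0.28,-1],[-0.3263,-0.09,0,0,0,0.315,-1],[-0.3625,-0.1,0,0,0,0.35,-1],[-0.4063,-0.1125,0,0,0,0.385,-1],[-0.4375,-0.1225,0,0,0,0.3928,-1]]
  ]
}}

```text
time_s: 34.1
ee_pos: [0.4493, -0.3466, 0.2606]
eef_rot: [-3.14, 0.002, -0.006]
force: [0.1, 0.1, 0.2]
grip_width: 0.094
grip_force: 0.0
```

{"method": "arm_command", "body": {
  "plan": [
    [[0,0,0,0,0,0,-1],[0,0,0,0,0,0,-1],[0,0,0,0,0,0,-1]]
  ]
}}

```text
time_s: 34.4
ee_pos: [0.4506, -0.3442, 0.2618]
eef_rot: [-3.141, 0.001, 0.001]
force: [-0.3, -0.6, 0.0]
grip_width: 0.0936
grip_force: 0.0
```

```bash
python3 - <<'E'
from h import *
st();snap('wrist','w13');im=load('w13')['im'].astype(int);Q=cloud('w13');P=Q.reshape(-1,3)
g=(im[...,1]>im[...,2]+25)&(im[...,1]>im[...,0]+15);q=Q[g];q=sel(q,(.45,-.345),.05,.115,.135);print(len(q),cv2.minEnclosingCircle((q[:,:2]*1000).astype(np.float32)),np.median(q[:,2]))
go([.4496,-.3447,.0697],0)
E
```

```text
t 34.4 pos [ 0.4506 -0.3442  0.2618] rpy [-3.141e+00  1.000e-03  1.000e-03] q [-0.72  0.3   1.39  0.    1.45  0.85] F [-0.3 -0.6  0. ] w 0.0936 gf 0.0
285 ((460.27008056640625, -353.3121032714844), 24.93294906616211) 0.12448396317725102
go [0.4496, -0.3447, 0.0697] [ -1.    0.6 192.4] [-0.0005  0.0004  0.0014]
```

Scaled: 192 mm / 800 = 0.24, 100 mm / 800 = 0.125.

{"method": "arm_command", "body": {
  "plan": [
    [[-0.0013,0.0006,0.05,0,0,0,-1],[-0.0013,0.0006,0.0938,0,0,0,-1],[-0.0013,0.0006,0.125,0,0,0,-1],[-0.0013,0.0006,0.15,0,0,0,-1],[-0.0013,0.0006,0.175,0,0,0,-1],[-0.0013,0.0006,0.2,0,0,0,-1],[-0.0013,0.0006,0.2225,0,0,0,-1],[-0.0013,0.0006,0.2363,0,0,0,-1],[-0.0013,0.0006,0.24,0,0,0,-1],[-0.0013,0.0006,0.24,0,0,0,-1]]
  ]
}}

```text
time_s: 35.45
ee_pos: [0.4496, -0.3454, 0.0707]
eef_rot: [3.142, -0.0, 0.0]
force: [0.4, -1.0, 0.9]
grip_width: 0.0937
grip_force: 0.0
```

{"method": "arm_command", "body": {
  "plan": [
    [[0,0,0,0,0,0,1],[0,0,0,0,0,0,1],[0,0,0,0,0,0,1],[0,0,0,0,0,0,1],[0,0,0,0,0,0,1],[0,0,0,0,0,0,1],[0,0,0,0,0,0,1],[0,0,0,0,0,0,1],[0,0,0,0,0,0,1]]
  ],
  "squeeze": 35
}}

```text
time_s: 36.35
ee_pos: [0.4494, -0.3456, 0.0706]
eef_rot: [-3.142, -0.0, -0.0]
force: [-1.1, 3.4, 3.7]
grip_width: 0.0595
grip_force: 35.0
```

Scaled: -280 mm / 800 = -0.35, -240 mm / 800 = -0.3.

{"method": "arm_command", "body": {
  "plan": [
    [[0,0,-0.0125,0,0,0,1],[0,0,-0.0375,0,0,0,1],[0,0,-0.075,0,0,0,1],[0,0,-0.1063,0,0,0,1],[0.0125,-0.0188,-0.1125,0,0,0,1],[0.0313,-0.0563,-0.1125,0,0,0,1],[0.0475,-0.1,-0.1125,0,0,0,1],[0.0588,-0.15,-0.1125,0,0,0,1],[0.0613,-0.2,-0.1125,0,0,0,1],[0.0613,-0.25,-0.1125,0,0,0,1],[0.0613,-0.3,-0.1125,0,0,0,1],[0.0613,-0.35,-0.1125,0,0,0,1]]
  ]
}}

```text
time_s: 37.55
ee_pos: [0.498, -0.0642, 0.1607]
eef_rot: [3.141, 0.0, -0.0]
force: [1.7, -0.5, -3.2]
grip_width: 0.0591
grip_force: 35.0
```

Scaled: -143 mm / 800 = -0.1788, -135 mm / 800 = -0.1688.

{"method": "arm_command", "body": {
  "plan": [
    [[0,-0.05,0,0,0,0,1],[0,-0.1,0,0,0,0,1],[0,-0.1438,0,0,0,0,1],[0,-0.1688,0,0,0,0,1],[0,-0.1788,0,0,0,0,1],[0,-0.1788,0.0063,0,0,0,1],[0,-0.1788,0.0375,0,0,0,1],[0,-0.1788,0.075,0,0,0,1],[0,-0.1788,0.1,0,0,0,1],[0,-0.1788,0.115,0,0,0,1],[0,-0.1788,0.125,0,0,0,1],[0,-0.1788,0.125,0,0,0,1]]
  ]
}}

```text
time_s: 38.75
ee_pos: [0.4983, 0.0768, 0.06]
eef_rot: [3.141, 0.001, -0.001]
force: [-0.3, 0.1, -3.2]
grip_width: 0.0592
grip_force: 35.0
```

Scaled: 5 mm / 800 = 0.0063, 4 mm / 800 = 0.005.

{"method": "arm_command", "body": {
  "plan": [
    [[0,0,0.0025,0,0,0,1],[0,0,0.005,0,0,0,1],[0,0,0.0063,0,0,0,1],[0,0,0.0063,0,0,0,1]]
  ]
}}

```text
time_s: 39.15
ee_pos: [0.4985, 0.0774, 0.0556]
eef_rot: [-3.142, -0.0, -0.0]
force: [0.6, -0.7, -4.5]
grip_width: 0.0592
grip_force: 35.0
```

Scaled: 3 mm / 800 = 0.0038, 2 mm / 800 = 0.0025.

{"method": "arm_command", "body": {
  "plan": [
    [[0,0,0.0013,0,0,0,1],[0,0,0.0025,0,0,0,1],[0,0,0.0038,0,0,0,1],[0,0,0.0038,0,0,0,1]]
  ]
}}

```text
time_s: 39.55
ee_pos: [0.4986, 0.0774, 0.0526]
eef_rot: [-3.142, -0.0, -0.0]
force: [-0.3, 0.1, -0.2]
grip_width: 0.0591
grip_force: 35.0
```

{"method": "arm_command", "body": {
  "plan": [
    [[0,0,0.0006,0,0,0,0.2],[0,0,0.0006,0,0,0,-1],[0,0,0,0,0,0,-1],[0,0,0,0,0,0,-1],[0,0,0,0,0,0,-1],[0,0,0,0,0,0,-1],[0,0,0,0,0,0,-1],[0,0,-0.0375,0,0,0,-1],[0,0,-0.0938,0,0,0,-1],[0,0,-0.15,0,0,0,-1],[0,0,-0.2063,0,0,0,-1],[0,0,-0.2338,0,0,0,-1]]
  ]
}}

```text
time_s: 40.75
ee_pos: [0.4991, 0.0774, 0.2435]
eef_rot: [-3.141, -0.005, -0.0]
force: [0.7, 0.3, -1.3]
grip_width: 0.0946
grip_force: 0.0
```

Scaled: 417 mm / 800 = 0.5213, 71 mm / 800 = 0.0888.

{"method": "arm_command", "body": {
  "plan": [
    [[0.0888,0.5213,0,0,0,0,-1],[0.0888,0.5213,0,0,0,0,-1],[0.0888,0.5213,0,0,0,0,-1],[0.0888,0.5213,0,0,0,0,-1],[0.0888,0.5213,0,0,0,0,-1],[0.0888,0.5213,0,0,0,0,-1],[0.0888,0.5213,0,0,0,0,-1],[0.0888,0.5213,0,0,0,0,-1],[0.0888,0.5213,0,0,0,0,-1],[0.0888,0.5213,0,0,0,0,-1],[0.0888,0.5213,0,0,0,0,-1],[0.0888,0.5213,0,0,0,0,-1]]
  ]
}}

```text
time_s: 41.95
ee_pos: [0.5695, -0.3385, 0.2396]
eef_rot: [-3.141, -0.0, 0.001]
force: [-0.0, 0.7, -0.2]
grip_width: 0.0939
grip_force: 0.0
```

```bash
python3 - <<'E'
from h import *
st();snap('wrist','w14');P=cloud('w14').reshape(-1,3)
q=sel(P,(.57,-.34),.05,.182,.2);print('knob',len(q),q.mean(0))
go([.5697,-.3396,.1152],0)
E
```

```text
t 41.95 pos [ 0.5695 -0.3385  0.2396] rpy [-3.141e+00 -0.000e+00  1.000e-03] q [-0.59  0.54  1.11  0.    1.5   0.98] F [-0.   0.7 -0.2] w 0.0939 gf 0.0
knob 167 [ 0.57142315 -0.33521399  0.1864015 ]
go [0.5697, -0.3396, 0.1152] [1.000e-01 1.100e+00 1.247e+02] [ 0.0001 -0.0004  0.001 ]
```

Mill untouched; pick it up.

Scaled: 124 mm / 800 = 0.155, 115 mm / 800 = 0.1438.

{"method": "arm_command", "body": {
  "plan": [
    [[0,0.0006,0.025,0,0,0,-1],[0,0.0006,0.0563,0,0,0,-1],[0,0.0006,0.0875,0,0,0,-1],[0,0.0006,0.1188,0,0,0,-1],[0,0.0006,0.1438,0,0,0,-1],[0,0.0006,0.155,0,0,0,-1],[0,0.0006,0.155,0,0,0,-1],[0,0.0006,0.155,0,0,0,1],[0,0.0006,0.155,0,0,0,1],[0,0.0006,0.155,0,0,0,1],[0,0.0006,0.155,0,0,0,1],[0,0.0006,0.155,0,0,0,1]]
  ],
  "squeeze": 18
}}

```text
time_s: 43.2
ee_pos: [0.5694, -0.3402, 0.1157]
eef_rot: [3.141, -0.0, -0.0]
force: [0.6, 0.7, 0.9]
grip_width: 0.0574
grip_force: 0.0
```

{"method": "arm_command", "body": {
  "plan": [
    [[0,0,0,0,0,0,1],[0,0,0,0,0,0,1],[0,0,0,0,0,0,1],[0,0,0,0,0,0,1]]
  ]
}}

```text
time_s: 43.6
ee_pos: [0.5694, -0.3401, 0.1155]
eef_rot: [-3.142, -0.0, -0.0]
force: [-0.3, 1.1, 1.6]
grip_width: 0.0483
grip_force: 18.0
```

Scaled: -255 mm / 800 = -0.3188, -230 mm / 800 = -0.2875.

{"method": "arm_command", "body": {
  "plan": [
    [[0,0,-0.0125,0,0,0,1],[0,0,-0.0375,0,0,0,1],[0,0,-0.0688,0,0,0,1],[0,0,-0.0875,0,0,0,1],[-0.01,-0.025,-0.0875,0,0,0,1],[-0.025,-0.0688,-0.0875,0,0,0,1],[-0.04,-0.1125,-0.0875,0,0,0,1],[-0.055,-0.1563,-0.0875,0,0,0,1],[-0.07,-0.2,-0.0875,0,0,0,1],[-0.0825,-0.2438,-0.0875,0,0,0,1],[-0.0913,-0.2875,-0.0875,0,0,0,1],[-0.0963,-0.3188,-0.0875,0,0,0,1]]
  ]
}}

```text
time_s: 44.8
ee_pos: [0.4918, -0.0834, 0.1859]
eef_rot: [-3.142, -0.0, 0.0]
force: [0.5, -0.0, -0.8]
grip_width: 0.0483
grip_force: 18.0
```

Scaled: 86 mm / 800 = 0.1075, 85 mm / 800 = 0.1063.

{"method": "arm_command", "body": {
  "plan": [
    [[0,-0.0188,0,0,0,0,1],[0,-0.0269,0,0,0,0,1],[0,-0.0269,0,0,0,0,1],[0,-0.0269,0.025,0,0,0,1],[0,-0.0269,0.0525,0,0,0,1],[0,-0.0269,0.075,0,0,0,1],[0,-0.0269,0.0925,0,0,0,1],[0,-0.0269,0.1013,0,0,0,1],[0,-0.0269,0.1063,0,0,0,1],[0,-0.0269,0.1075,0,0,0,1],[0,-0.0269,0.1075,0,0,0,1],[0,-0.0269,0.1075,0,0,0,1]]
  ]
}}

```text
time_s: 46.0
ee_pos: [0.4927, -0.0638, 0.1]
eef_rot: [3.141, -0.001, -0.0]
force: [-0.3, 0.0, -1.5]
grip_width: 0.0485
grip_force: 18.0
```

Scaled: 2 mm / 800 = 0.0025, 1 mm / 800 = 0.0013.

{"method": "arm_command", "body": {
  "plan": [
    [[0,0,0.0013,0,0,0,1],[0,0,0.0013,0,0,0,1],[0,0,0.0025,0,0,0,1],[0,0,0.0025,0,0,0,1]]
  ]
}}

```text
time_s: 46.4
ee_pos: [0.4925, -0.0637, 0.0975]
eef_rot: [3.142, -0.0, -0.0]
force: [0.7, 0.1, -1.9]
grip_width: 0.0484
grip_force: 18.0
```

Scaled: 1 mm / 800 = 0.0013, 0.5 mm / 800 = 0.0006.

{"method": "arm_command", "body": {
  "plan": [
    [[0,0,0.0006,0,0,0,1],[0,0,0.0006,0,0,0,1],[0,0,0.0013,0,0,0,1],[0,0,0.0013,0,0,0,1]]
  ]
}}

```text
time_s: 46.8
ee_pos: [0.4929, -0.0637, 0.0974]
eef_rot: [3.141, -0.001, -0.0]
force: [-1.6, 1.1, 9.9]
grip_width: 0.0486
grip_force: 18.1
```

Contact. Back off the preload slightly, release and withdraw.

Scaled: -229 mm / 800 = -0.2863, -160 mm / 800 = -0.2.

{"method": "arm_command", "body": {
  "plan": [
    [[0,0,-0.0009,0,0,0,0.3],[0,0,-0.0009,0,0,0,-1],[0,0,-0.0009,0,0,0,-1],[0,0,-0.0009,0,0,0,-1],[0,0,-0.0009,0,0,0,-1],[0,0,-0.0009,0,0,0,-1],[0,0,-0.0009,0,0,0,-1],[0,0,-0.025,0,0,0,-1],[0,0,-0.075,0,0,0,-1],[0,0,-0.1375,0,0,0,-1],[0,0,-0.2,0,0,0,-1],[-0.0038,-0.08,-0.2863,0,0,0,-1]]
  ]
}}

```text
time_s: 48.0
ee_pos: [0.491, -0.0313, 0.2963]
eef_rot: [3.141, -0.003, -0.003]
force: [0.8, -1.7, -0.3]
grip_width: 0.094
grip_force: 0.0
```

Scaled: -1 mm / 800 = -0.0013.

{"method": "arm_command", "body": {
  "plan": [
    [[0,-0.0013,-0.0013,0,0,0,-1],[0,-0.0013,-0.0013,0,0,0,-1],[0,-0.0013,-0.0013,0,0,0,-1],[0,-0.0013,-0.0013,0,0,0,-1]]
  ]
}}

```text
time_s: 48.4
ee_pos: [0.4905, -0.0291, 0.2927]
eef_rot: [-3.141, 0.002, -0.001]
force: [0.6, 0.3, 0.0]
grip_width: 0.0943
grip_force: 0.0
```

```bash
python3 - <<'E'
from h import *
st();snap('wrist','w15');cv2.imwrite('pics/w15v.png',load('w15')['im'])
for f in('w1','w15'):
    Q=cloud(f);P=Q.reshape(-1,3);im=load(f)['im'].astype(int)
    g=(im[...,1]>im[...,2]+25)&(im[...,1]>im[...,0]+15);q=sel(Q[g],(.5,.077),.05,.1,.112)
    print(f,'jar',cv2.minEnclosingCircle((q[:,:2]*1000).astype(np.float32)),'knob',sel(P,(.495,-.063),.05,.1615,.19).mean(0).round(4))
    b=P[(P[:,0]<.555)&(P[:,0]>.52)&(P[:,1]>-.04)&(P[:,1]<.04)&(P[:,2]>.1)&(P[:,2]<.13)];print('bar',b.mean(0))
    for c in((.49,.295),(.53,.384)): q=sel(P,c,.035,.1,.135);print(len(q),q.mean(0) if len(q) else '')
E
```

```text
t 48.4 pos [ 0.4905 -0.0291  0.2927] rpy [-3.141e+00  2.000e-03 -1.000e-03] q [-0.13  0.11  1.54 -0.    1.49  1.44] F [0.6 0.3 0. ] w 0.0943 gf 0.0
w1 jar ((499.2264404296875, 77.28909301757812), 28.611461639404297) knob [ 0.4937 -0.0619  0.1685]
bar [ 5.47040418e-01 -4.77814448e-04  1.13976709e-01]
810 [0.49134718 0.2926425  0.11315866]
0 
w15 jar ((498.9970397949219, 78.00616455078125), 28.88520050048828) knob [ 0.4946 -0.0586  0.1683]
bar [5.48886335e-01 4.98542076e-04 1.13930578e-01]
608 [0.4908876  0.28502639 0.11175404]
0
```

View pics/w15v.png

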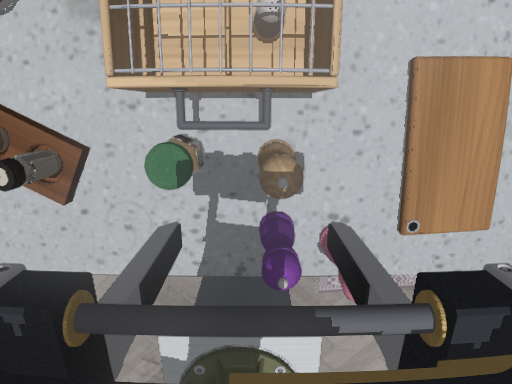

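The jar (168,165) and the mill (280,172) stand at their old places, the drawer is shut, the board is clear and the robot touches nothing. Handing in.

```bash
python3 -c "
from station import ctrl
print(ctrl.hand_in())"
```

```text
the job is handed in; nothing more can be done
None
```

I handed the job in at about 48 s of robot time: the pepper jar is upright in its well, the drawer is shut, the jar and mill are back where they stood, and the salt jar and shaker are in their places.

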